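Sort the left- and right-hand gauge brackets

TASK

Two bare steel gauge brackets, a mirror-image pair, lie on the worktop. Put the left-hand bracket in the blue tray and the right-hand bracket in the yellow tray, each lying flat on the tray's floor with its lug upward. A bracket is left-hand if its toe points to the left when you look down on it, lug up, with the toe end of its foot bar away from you; the right-hand one's toe points to the right.

Things in the scene. Friction and masses are not known exactly. Their poses are not given: they have to be found in the camera images.
- left_bracket: left-hand bracket, loose, 0.1-0.2 kg, starts lug up, any yaw. L-shaped foot (sizes in mm) 6 thick: bar x -38..38, y -12..12; toe x 12..38 out to y +38. Upright lug mid-bar, brass-ringed eye, round top at z 44; 36 long (x), 10 thick (y): grip across the 10, near z 32. Origin: underside of bar, below lug; x to the toe end, z up
- right_bracket: right-hand bracket, mirror image of left_bracket: same steel, sizes, lug, mass and frame, but its toe (x 12..38) reaches out to y -38 mm. Starts foot down, lug up, at any yaw
- blue_tray: blue open square tray, fixed to the worktop, for the left-hand bracket: 160 x 160 x 30 mm outside, walls and floor 4 mm thick (152 x 152 inside), so a bracket laid at its middle fits at any yaw. Origin: centre of its underside on the worktop; x, y along its sides, z up
- yellow_tray: yellow open square tray, fixed, same sizes and frame as blue_tray, for the right-hand bracket
There are look-alikes about, which are no part of the job. Leave any green look-alike of the left_bracket alone.

How it is judged:
By the outcome, as a careful person would: the job done as asked, in the order asked, and still so for the second after the job is handed in, with the robot touching nothing.
It also fails if it takes over 64 s, if anything falls off the work surface, if the arm or the gripper's body presses on something with over 40 N, if the wrist force passes 120 N, or if a joint passes its speed limit or range.

ROBOT

A 7-joint arm with a two-finger parallel gripper is mounted at the origin on a cart in front of the work surface, level with it; the furniture and walls round the work are solid. World frame = base frame: x ahead of the robot, y to its left, z up, the work surface at z = 0. Lengths are in m, angles in degrees, forces in N, time in s.
With the tool pointing down it reaches from about 0.4 to 0.9 m from the base axis. Payload 5.5 kg.
Tool frame: the origin (TCP) lies midway between the tips of the shut fingers; the grasp point (between the pads) lies 19 mm behind it; y points along the fingers, z is the direction in which the jaws open and shut, and the axes are right-handed (so a half turn about y gives the same grasp; the last joint's range is limited). The gripper opens to 85 mm and grips with 20 to 120 N. Pads are 22 mm wide; open, the fingers measure 114 mm over their backs; the gripper's body (76 mm by 85 mm) begins 54 mm behind the grasp point. The pads swing forward as they close: fully open they stand 13 mm farther back than shut.
Start: joints at [84.465, 28.699, -24.465, 88.831, 12.651, 65.22, -12.049], TCP at [0.229, -0.608, 0.202] pointing down, gripper open.
Joint ranges: [-164.97, 164.97], [-17.58, 116.51], [-87.97, 89.64], [11.32, 138.91], [-80.73, 260.73], [10.89, 115.49], [-147.41, 147.41]. Speed limits (degrees/s): [147.25, 147.25, 180, 180, 180, 180, 180].

INTERFACE

Orientations are given as [roll, pitch, yaw] about the fixed x, y, z axes, in that order (R = Rz(yaw) Ry(pitch) Rx(roll)).
In Python, from station import get_obs, get_image, finish_job gives the robot as it stands.
- The arm moves only by the tool carry_out, never from a script. Its argument "increments" is one flat list of numbers, 7 for each row, row after row: the turn, a rotation vector about the tool's x, y, z in degrees, then the shift along the tool's x, y, z in units of 40 mm (1.0 is 40 mm), then the gripper's target within -1 to 1 (shut at 1, half-way at 0, fully open at -1). A call has 1 to 5 rows; each row shifts and turns the commanded pose from where the row before left it, along the tool's axes as they then stand; what a row does not reach is not made up. A row lasts 1/8 s, in which the tool goes at most 62.5 mm and 10.7 degrees, less where a joint would pass 70% of its speed; a pose out of reach is approached as far as the arm can. A call is refused whole if a number of a shift passes 1 or a number of a turn 10.7, either way. A call with a gripper value outside its range is refused whole. The fingers move at their own pace and stop on an object; the grip force is fixed at half the most. Time passes only in rows, so rows that do not move let the fingers close. It gives the time, the measured TCP pose, the force and the opening at its end, in the units of the state.
- get_obs(): the state, without advancing time (a new reading comes with each control period).
- get_image(name): name is "side" or "top" or "wrist"; returns a dict with "image" (480x640x3 uint8, red, green, blue), "range_z" (480x640 float32, m along the optical axis (not along the pixel's ray), 0 where there is no reading), "K" (3x3 intrinsics, pixels), "camera_from_world" (4x4, takes a point from world to camera coordinates). Camera axes: x right, y down, z forward; pixel columns grow to the right and rows downward; lengths in m; the calibration is good to about 2 mm. A picture is of the moment at which its call begins.
- finish_job(): hands the job in, once; it reports no verdict.
The state is a dict: "clock": time; "qpos": joint angles; "dq": joint speeds; "effort": joint torques, N m; "tool_pos": TCP position; "tcp_rot": TCP orientation; "contact_force": force on the tool from outside, world axes, zero at the start; "torque": the same for the moment, N m; "finger_gap": finger opening in m.
Only numpy, scipy, OpenCV 4.12 (cv2) and the standard library are available. Lean on these libraries where they do the work, as an engineer would, in place of code of your own. Each camera call takes 0.05 s, during which the arm holds its last target.

## Working session

There is one attempt and no reset: what is moved stays moved. The work goes in short steps, Python scripts to look and compute and a tool call to move; the robot and the scene stay as the last step left them, time stands still between calls to the robot, and variables do not carry over. Pictures are saved under pics/ and viewed, and the job is handed in when it is done.

Besides the shell and the picture viewer there is one more tool, called after "Request:" as name(argument=value, ...) on one line, values as JSON. carry_out: Moves the arm, as the interface text tells. Its arguments: {"type":"object","properties":{"increments":{"type":"array"}},"required":["increments"]}

```bash
mkdir -p pics; ls; python3 - <<'E'
from station import get_obs,get_image
import cv2,numpy as np
print(get_obs())
for n in ["top","side","wrist"]:
    d=get_image(n); cv2.imwrite(f"pics/{n}0.png",d["image"][:,:,::-1]); np.savez(f"{n}0.npz",**d)
    print(n,d["K"].round(1).tolist(),d["camera_from_world"].round(3).tolist())
E
```

```text
pics
{'clock': 0.0, 'qpos': array([ 84.46584085,  28.7542162 , -24.45179775,  88.89255125,
        12.64903289,  65.220582  , -12.04980754]), 'dq': array([-0.0424646 , -0.01130815, -0.05132369, -0.0576687 ,  0.05515015,
       -0.11935998, -0.02983687]), 'effort': array([ 5.52951315e-04, -5.69519019e+01, -5.81660941e+00, -2.80948842e+01,
        1.06819245e-02,  1.18359903e-02, -4.77210438e-05]), 'tool_pos': array([ 0.22853294, -0.60767663,  0.20064473]), 'tcp_rot': array([-9.01143145e+01,  4.57340366e-03, -1.59384892e+02]), 'contact_force': array([-0.10116487, -0.26741265,  0.39395428]), 'torque': array([ 0.02085564, -0.01197489,  0.01170932]), 'finger_gap': 0.08544669612189656}
top [[531.4, 0.0, 323.9], [0.0, 531.4, 239.6], [0.0, 0.0, 1.0]] [[-0.008, -1.0, 0.007, -0.016], [-0.988, 0.007, -0.156, 0.625], [0.156, -0.008, -0.988, 1.108], [0.0, 0.0, 0.0, 1.0]]
side [[570.5, 0.0, 323.0], [0.0, 570.5, 237.7], [0.0, 0.0, 1.0]] [[1.0, -0.009, -0.021, -0.622], [-0.023, -0.482, -0.876, 0.054], [-0.002, 0.876, -0.482, 1.68], [0.0, 0.0, 0.0, 1.0]]
wrist [[411.8, 0.0, 317.9], [0.0, 411.8, 238.1], [0.0, 0.0, 1.0]] [[0.352, -0.936, -0.003, -0.648], [-0.889, -0.335, 0.311, -0.04], [-0.292, -0.106, -0.95, 0.381], [0.0, 0.0, 0.0, 1.0]]
```

View pics/top0.png

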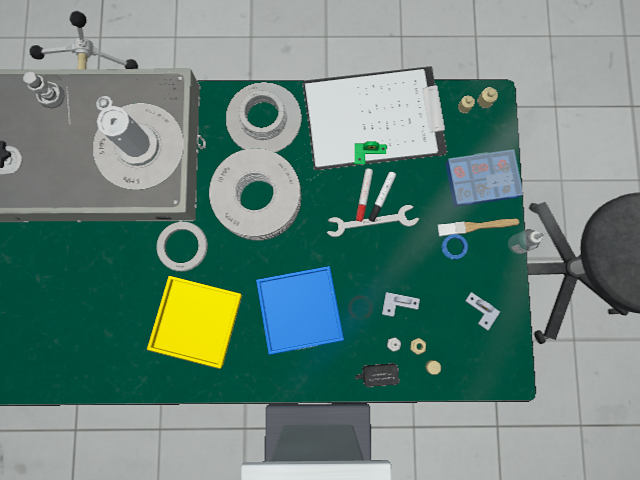

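View pics/side0.png

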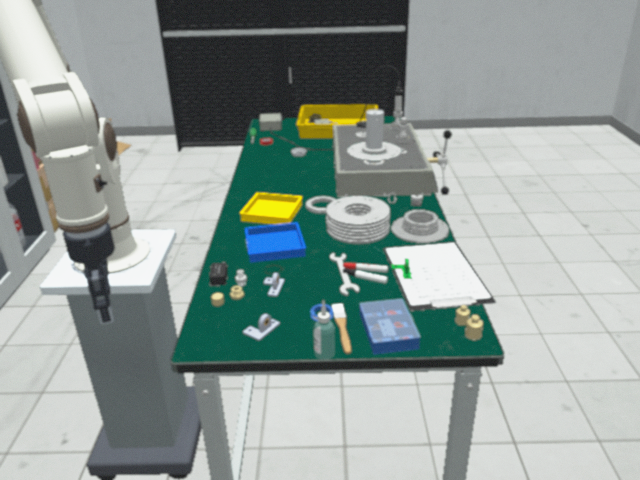

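View pics/wrist0.png

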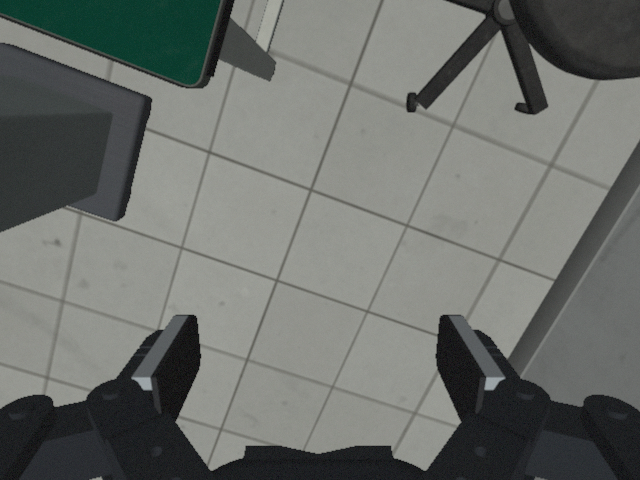

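```bash
python3 - <<'E'
import cv2,numpy as np
im=cv2.imread("pics/top0.png")
a=cv2.resize(im[280:340,370:510],None,fx=5,fy=5,interpolation=cv2.INTER_CUBIC)
cv2.imwrite("pics/top0z.png",a)
for n in ["top","side"]:
    d=np.load(f"{n}0.npz"); print(d["range_z"].dtype,(d["range_z"]>0).mean())
d=np.load("top0.npz");K=d["K"];T=d["camera_from_world"];Z=d["range_z"]
v,u=np.mgrid[:480,:640]
P=np.stack([(u-K[0,2])/K[0,0]*Z,(v-K[1,2])/K[1,1]*Z,Z],-1)
W=(P-T[:3,3])@T[:3,:3]
np.save("W.npy",W)
h=W[...,2]
print(np.median(h[330:390,470:520]),W[303,402],W[309,482])
c=np.clip(h*1000*4+40,0,255).astype(np.uint8)
cv2.imwrite("pics/top0h.png",cv2.applyColorMap(cv2.resize(c[280:340,370:510],None,fx=5,fy=5,interpolation=cv2.INTER_NEAREST),cv2.COLORMAP_JET))
E
```

```text
float32 0.9960319010416666
float32 0.7086360677083333
-0.0008195461995836394 [ 0.4877793  -0.19324922  0.0049469 ] [ 0.47315158 -0.37051121  0.00531665]
```

View pics/top0z.png

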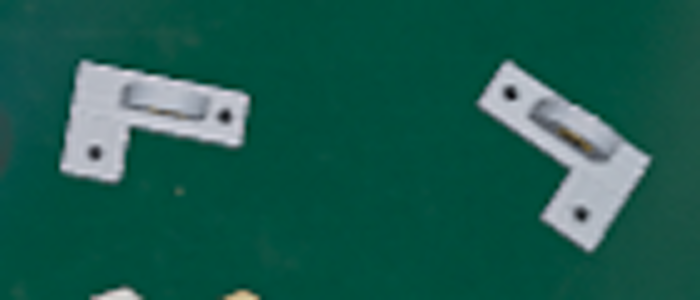

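View pics/top0h.png

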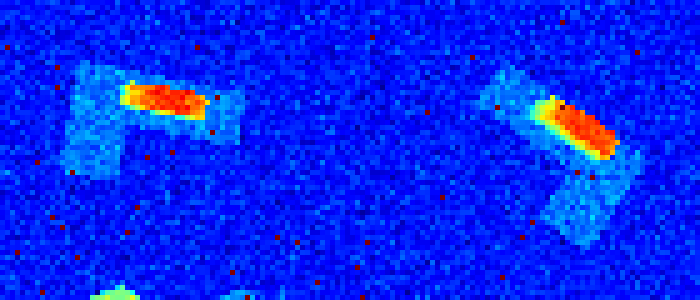

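```bash
cat > fit.py <<'E'
import cv2,numpy as np
from scipy.optimize import minimize
S=6
def proj(d,P):
    K=d["K"];T=d["camera_from_world"]
    c=P@T[:3,:3].T+T[:3,3]; p=c@K.T; return p[:,:2]/p[:,2:]
def model(sg):
    f=[(-38,-12),(38,-12),(38,38),(12,38),(12,12),(-38,12)]
    return np.array([(x,sg*y) for x,y in f])/1e3
def world(pts,z,q):
    c,s=np.cos(q[2]),np.sin(q[2]);R=np.array([[c,-s],[s,c]])
    return np.c_[pts@R.T+q[:2],np.full(len(pts),z)]
def render(d,q,sg,box,z0=0):
    x0,y0,x1,y1=box
    im=np.zeros(((y1-y0)*S,(x1-x0)*S),np.uint8)
    def poly(p): return np.round(((p-[x0,y0]+.5)*S-.5)*16).astype(np.int32)
    f=model(sg)
    for z in np.linspace(0,.006,4): cv2.fillPoly(im,[poly(proj(d,world(f,z0+z,q)))],255,shift=4)
    L=[]
    for y in (-.005,.005):
        for x,z in [(-.018,0),(.018,0),(.018,.026)]+[(.018*np.cos(a),.026+.018*np.sin(a)) for a in np.linspace(0,np.pi,13)]:
            L.append(world(np.array([[x,y]]),z0+z,q)[0])
    h=cv2.convexHull(poly(proj(d,np.array(L))))
    cv2.fillPoly(im,[h],255,shift=4)
    return cv2.resize(im,(x1-x0,y1-y0),interpolation=cv2.INTER_AREA)/255.
def fit(d,mask,box,q0,sg,z0=0):
    x0,y0,x1,y1=box; m=mask[y0:y1,x0:x1].astype(float)
    f=lambda q: ((render(d,[q[0],q[1],q[2]],sg,box,z0)-m)**2).sum()
    r=minimize(f,q0,method="Nelder-Mead",options=dict(initial_simplex=np.array(q0)+np.array([[0,0,0],[.008,0,0],[0,.008,0],[0,0,.2]]),xatol=1e-5,fatol=.01,maxiter=400))
    return r.x,r.fun,m.sum()
E
python3 - <<'E'
from fit import *
d=np.load("top0.npz");W=np.load("W.npy")
g=d["image"].astype(float)
lab=np.clip((g[...,0]-40)/(190-40),0,1)  # red channel: green mat low
lab[g[...,0]>170]=1
for n,box,q0,sg in [("L",(376,288,424,322),(.49,-.187,np.radians(80)),1),("R",(460,286,504,334),(.47,-.37,np.radians(-123)),-1)]:
    best=None
    for dy in np.radians([-15,0,15]):
      for s in (1,-1):
        r=fit(d,lab,box,(q0[0],q0[1],q0[2]+dy),s)
        if best is None or r[1]<best[0][1]: best=(r,s)
        print(n,s,r[0][:2].round(4),np.degrees(r[0][2]).round(1),round(r[1],1),r[2])
    x0,y0,x1,y1=box
    h=W[y0:y1,x0:x1]; k=(h[...,2]>.03)&(h[...,2]<.06)
    p=h[k]; print("lug pts",p.mean(0),p[:,2].max(),k.sum())
    print(best)
b=g.astype(int);hh=W[...,2]
for n,m in [("blue",(b[...,2]>150)&(b[...,0]<110)),("yellow",(b[...,0]>150)&(b[...,2]<80))]:
    mm=m.astype(np.uint8).copy(); mm[:240]=0; mm[:,370:]=0
    c=max(cv2.findContours(mm,0,1)[0],key=cv2.contourArea)
    rect=cv2.minAreaRect(c)
    k=np.zeros_like(mm);cv2.drawContours(k,[c],-1,1,-1)
    p=W[(k>0)]; rim=p[(p[:,2]>.024)&(p[:,2]<.036)]; fl=p[(p[:,2]<.012)&(p[:,2]>-.005)]
    r=cv2.minAreaRect(rim[:,:2].astype(np.float32)*1000)
    print(n,rect,r,np.median(fl[:,2]),fl.mean(0),len(rim))
E
```

```text
L 1 [ 0.4938 -0.1926] 78.1 22.2 475.16666666666663
L -1 [ 0.4921 -0.1923] 83.6 188.5 475.16666666666663
L 1 [ 0.4939 -0.1926] 78.3 21.8 475.16666666666663
L -1 [ 0.4921 -0.1921] 83.8 188.6 475.16666666666663
L 1 [ 0.4938 -0.1925] 78.1 22.0 475.16666666666663
L -1 [ 0.4843 -0.1916] 104.8 211.6 475.16666666666663
lug pts [ 0.49386509 -0.1904391   0.03962664] 0.04707388304596892 77
((array([ 0.49394322, -0.19260594,  1.36698321]), np.float64(21.837675816993464), np.float64(475.16666666666663)), 1)
R 1 [ 0.4727 -0.3654] -152.3 222.0 456.21333333333337
R -1 [ 0.4799 -0.3722] -125.9 43.5 456.21333333333337
R 1 [ 0.4757 -0.3693] -140.2 226.0 456.21333333333337
R -1 [ 0.4802 -0.3723] -125.4 42.5 456.21333333333337
R 1 [ 0.4733 -0.3653] -152.5 221.9 456.21333333333337
R -1 [ 0.4802 -0.3724] -124.9 42.1 456.21333333333337
lug pts [ 0.48019365 -0.36933069  0.03937807] 0.04470006822700726 83
((array([ 0.48015814, -0.37237188, -2.18039983]), np.float64(42.12261560938101), np.float64(456.21333333333337)), -1)
blue ((298.9245300292969, 309.76416015625), (75.9268798828125, 76.7254638671875), 79.3803482055664) ((475.15399169921875, 34.95557403564453), (163.591064453125, 163.83399963378906), 10.239463806152344) 0.0033636971592942563 [0.47513389 0.03496394 0.00335367] 882
yellow ((193.580322265625, 321.2615661621094), (77.76241302490234, 77.51144409179688), 14.534453392028809) ((451.77703857421875, 262.3367614746094), (164.52513122558594, 163.95993041992188), 75.48741912841797) 0.003266313745067351 [0.45120544 0.26554675 0.00333324] 948
```

```bash
cat > plan.py <<'E'
import sys,numpy as np
from scipy.spatial.transform import Rotation as R
from station import get_obs
def plan(x,y,z,yaw,n,g):
    o=get_obs(); p=np.array(o["tool_pos"]);r=o["tcp_rot"]; 
    print("now",p.round(4),np.round(r,2),"F",np.round(o["contact_force"],1),"gap",round(o["finger_gap"],4),"t",o["clock"])
    dy=(yaw-r[2]+180)%360-180
    t=np.array([x,y,z]); out=[]
    for i in range(n):
        M=R.from_euler("xyz",[-90,0,r[2]+dy*i/n],degrees=True)
        s=M.inv().apply((t-p)/n)/.04
        out+=[0,round(-dy/n,1),0]+[round(float(v),2) for v in s]+[g]
    for i in range(0,n,5): print(out[i*7:(i+5)*7])
a=list(map(float,sys.argv[1:])); plan(a[0],a[1],a[2],a[3],int(a[4]),a[5])
E
python3 plan.py 0.494 -0.192 0.15 -102 15 -1
```

```text
now [ 0.2286 -0.6079  0.2009] [ -90.09    0.   -159.38] F [-0.3  0.   1. ] gap 0.0853 t 0.15
[0, np.float64(-3.8), 0, -0.66, 0.08, -0.49, -1.0, 0, np.float64(-3.8), 0, -0.69, 0.08, -0.45, -1.0, 0, np.float64(-3.8), 0, -0.72, 0.08, -0.4, -1.0, 0, np.float64(-3.8), 0, -0.74, 0.08, -0.35, -1.0, 0, np.float64(-3.8), 0, -0.76, 0.08, -0.3, -1.0]
[0, np.float64(-3.8), 0, -0.78, 0.08, -0.25, -1.0, 0, np.float64(-3.8), 0, -0.8, 0.08, -0.2, -1.0, 0, np.float64(-3.8), 0, -0.81, 0.08, -0.14, -1.0, 0, np.float64(-3.8), 0, -0.82, 0.08, -0.09, -1.0, 0, np.float64(-3.8), 0, -0.82, 0.08, -0.03, -1.0]
[0, np.float64(-3.8), 0, -0.82, 0.08, 0.02, -1.0, 0, np.float64(-3.8), 0, -0.82, 0.08, 0.08, -1.0, 0, np.float64(-3.8), 0, -0.81, 0.08, 0.13, -1.0, 0, np.float64(-3.8), 0, -0.8, 0.08, 0.18, -1.0, 0, np.float64(-3.8), 0, -0.79, 0.08, 0.24, -1.0]
```

Request:
carry_out(increments=[0,-3.8,0,-0.66,0.08,-0.49,-1,0,-3.8,0,-0.69,0.08,-0.45,-1,0,-3.8,0,-0.72,0.08,-0.4,-1,0,-3.8,0,-0.74,0.08,-0.35,-1,0,-3.8,0,-0.76,0.08,-0.3,-1])

```text
clock: 0.78
tool_pos: [0.318, -0.4689, 0.1854]
tcp_rot: [-90.0, 0.0, -140.2]
contact_force: [0.1, 0.1, -0.4]
finger_gap: 0.0855
```

Request:
carry_out(increments=[0,-3.8,0,-0.78,0.08,-0.25,-1,0,-3.8,0,-0.8,0.08,-0.2,-1,0,-3.8,0,-0.81,0.08,-0.14,-1,0,-3.8,0,-0.82,0.08,-0.09,-1,0,-3.8,0,-0.82,0.08,-0.03,-1])

```text
clock: 1.4
tool_pos: [0.4078, -0.33, 0.1696]
tcp_rot: [-90.0, 0.0, -121.1]
contact_force: [1.1, -0.0, -0.2]
finger_gap: 0.0854
```

Request:
carry_out(increments=[0,-3.8,0,-0.82,0.08,0.02,-1,0,-3.8,0,-0.82,0.08,0.08,-1,0,-3.8,0,-0.81,0.08,0.13,-1,0,-3.8,0,-0.8,0.08,0.18,-1,0,-3.8,0,-0.79,0.08,0.24,-1])

```text
clock: 2.02
tool_pos: [0.4968, -0.1919, 0.1536]
tcp_rot: [-90.0, 0.0, -102.1]
contact_force: [0.7, -0.2, 0.1]
finger_gap: 0.0854
```

```bash
sed -i 's/round(-dy\/n,1)/round(float(-dy\/n),1)/' plan.py; cat > look.py <<'E'
import sys,cv2,numpy as np
from station import get_image
n,f=sys.argv[1:3]
d=get_image(n);cv2.imwrite(f"pics/{f}.png",d["image"][:,:,::-1]);np.savez(f+".npz",**d)
E
python3 look.py wrist w1; python3 plan.py .494 -.192 .1 -102 3 -1
```

```text
now [ 0.4993 -0.1865  0.1537] [ -89.88    0.21 -101.67] F [2.7 2.6 0.7] gap 0.0856 t 2.075
[0, 0.1, 0, 0.05, 0.45, -0.03, -1.0, 0, 0.1, 0, 0.05, 0.45, -0.03, -1.0, 0, 0.1, 0, 0.05, 0.45, -0.03, -1.0]
```

View pics/w1.png

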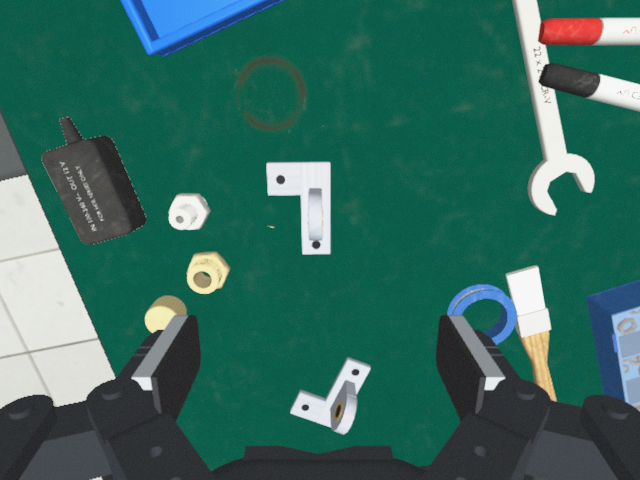

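The wrist view shows the left bracket at (315,210) with its lug axis vertical in the image, and the right one at (335,400) below. I'll refine both poses from this view.

```bash
cat > refit.py <<'E'
from fit import *
import sys
d=np.load(sys.argv[1]+".npz"); g=d["image"].astype(float); lab=np.clip((g[...,0]-40)/110,0,1)
for a in sys.argv[2:]:
    v=list(map(float,a.split(",")))  # x,y,yaw,sg,box
    r=fit(d,lab,tuple(map(int,v[4:])),(v[0],v[1],np.radians(v[2])),int(v[3]))
    print(r[0][:2].round(4),np.degrees(r[0][2]).round(2),r[1:])
E
python3 refit.py w1 .494,-.192,78,1,255,150,345,265 .48,-.372,-125,-1,285,350,375,440; python3 plan.py .494 -.192 .1 -102 3 -1
```

```text
[ 0.4941 -0.1911] 78.39 (np.float64(80.45384152948168), np.float64(3900.545454545455))
[ 0.4807 -0.3702] -124.68 (np.float64(161.09533056262532), np.float64(2712.572727272727))
now [ 0.4993 -0.1865  0.1537] [ -89.88    0.21 -101.67] F [2.7 2.6 0.7] gap 0.0856 t 2.075
[0, 0.1, 0, 0.05, 0.45, -0.03, -1.0, 0, 0.1, 0, 0.05, 0.45, -0.03, -1.0, 0, 0.1, 0, 0.05, 0.45, -0.03, -1.0]
```

Request:
carry_out(increments=[0,0,0,0,0.6,0,-1,0,0,0,0,0.6,0,-1,0,0,0,0,0.3,0,-1,0,0,0,0,0,0,-1])

```text
clock: 2.58
tool_pos: [0.4955, -0.1931, 0.0931]
tcp_rot: [-90.1, 0.0, -102.3]
contact_force: [0.1, 0.3, 0.3]
finger_gap: 0.0853
```

```bash
python3 plan.py .494 -.1915 .014 -101.7 3 -1
```

```text
now [ 0.4955 -0.1931  0.0931] [-9.0090e+01  4.0000e-02 -1.0232e+02] F [0.1 0.3 0.3] gap 0.0853 t 2.575
[0, -0.2, 0, -0.01, 0.66, -0.01, -1.0, 0, -0.2, 0, -0.01, 0.66, -0.01, -1.0, 0, -0.2, 0, -0.01, 0.66, -0.01, -1.0]
```

Request:
carry_out(increments=[0,-0.2,0,-0.01,0.7,-0.01,-1,0,-0.2,0,-0.01,0.7,-0.01,-1,0,-0.2,0,-0.01,0.4,-0.01,-1,0,0,0,0,0.18,0,-1,0,0,0,0,0,0,-1])

```text
clock: 3.2
tool_pos: [0.4953, -0.1924, 0.0148]
tcp_rot: [-90.0, 0.0, -101.8]
contact_force: [-0.6, -0.9, 0.3]
finger_gap: 0.0854
```

Request:
carry_out(increments=[0,0,0,0,0,0,1,0,0,0,0,0,0,1,0,0,0,0,0,0,1,0,0,0,0,0,0,1,0,0,0,0,0,0,1])

```text
clock: 3.82
tool_pos: [0.4951, -0.1925, 0.0146]
tcp_rot: [-90.0, -0.0, -101.8]
contact_force: [-0.5, -0.3, -0.5]
finger_gap: 0.0002
```

Request:
carry_out(increments=[0,0,0,0,0,0,1,0,0,0,0,0,0,1,0,0,0,0,0,0,1])

```text
clock: 4.2
tool_pos: [0.4951, -0.1925, 0.0146]
tcp_rot: [-90.0, 0.0, -101.8]
contact_force: [-0.2, -0.1, 0.3]
finger_gap: -0.0002
```

Shut to 0: nothing was gripped. I'll look.

```bash
python3 look.py top t2;python3 look.py side s2; python3 look.py wrist w2; python3 - <<'E'
import cv2
a=cv2.imread("pics/side0.png") ;b=cv2.imread("pics/s2.png")[230:350,180:330]
cv2.imwrite("pics/s2z.png",cv2.resize(b,None,fx=5,fy=5,interpolation=cv2.INTER_CUBIC))
b=cv2.imread("pics/t2.png")[270:350,360:520]
cv2.imwrite("pics/t2z.png",cv2.resize(b,None,fx=5,fy=5,interpolation=cv2.INTER_CUBIC))
E
```

```text
(no output)
```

View pics/s2z.png

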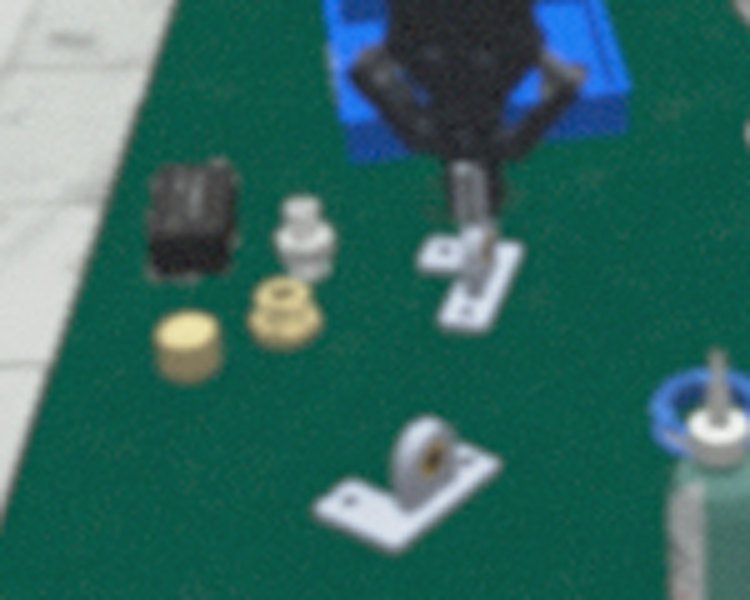

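View pics/t2z.png

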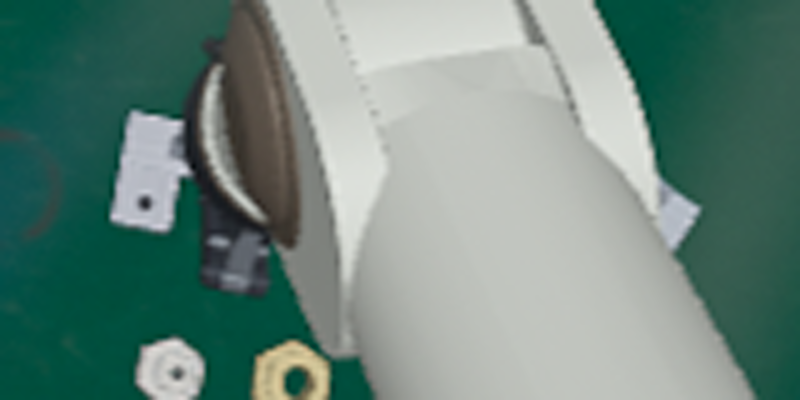

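View pics/w2.png

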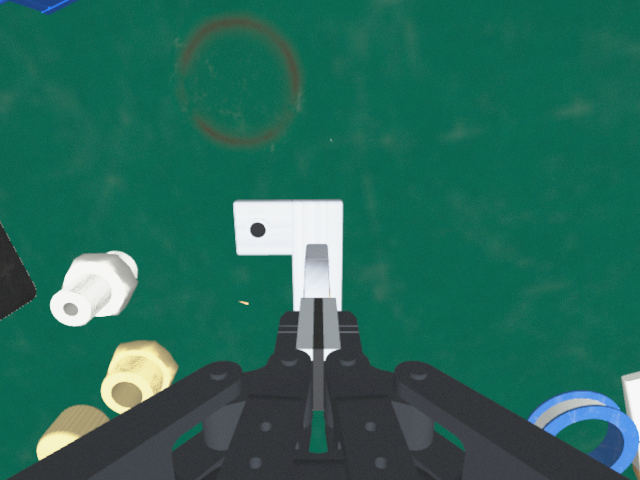

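```bash
python3 - <<'E'
from fit import *
from station import get_obs
o=get_obs();p=np.array(o["tool_pos"]);print(p,o["tcp_rot"],o["contact_force"])
for n in ["s2","w2","t2"]:
    d=np.load(n+".npz")
    q=p+np.array([[0,0,0],[0,0,.019],[0,0,.04],[0,0,.073]])
    print(n,proj(d,q).round(1).tolist(), "lugtop",proj(d,np.array([[.494,-.191,.044],[.494,-.191,.006]])).round(1).tolist())
d=np.load("s2.npz");Z=d["range_z"]
d2=np.load("w2.npz");print(np.linalg.inv(d2["camera_from_world"])[:3,3])
for u,v in [(318,270),(318,325),(317,225),(318,350),(318,312)]: 
    z=d2["range_z"][v,u];K=d2["K"];T=d2["camera_from_world"]
    c=np.array([(u-K[0,2])/K[0,0]*z,(v-K[1,2])/K[1,1]*z,z]); print(u,v,z,(c-T[:3,3])@T[:3,:3])
im=cv2.imread("pics/s2.png")[240:320,230:310]
cv2.imwrite("pics/s2zz.png",cv2.resize(im,None,fx=7,fy=7,interpolation=cv2.INTER_CUBIC))
E
```

```text
[ 0.49507956 -0.19248015  0.01455877] [-8.99902841e+01 -1.46454639e-03 -1.01784455e+02] [0.36595443 0.40162779 1.0913157 ]
s2 [[275.2, 284.2], [274.7, 278.1], [274.2, 271.4], [273.4, 260.5]] lugtop [[274.1, 274.5], [275.0, 286.6]]
w2 [[319.0, 289.4], [319.0, 309.2], [319.0, 336.5], [319.1, 398.1]] lugtop [[315.5, 319.1], [316.1, 279.4]]
t2 [[402.2, 299.5], [403.6, 299.1], [405.1, 298.7], [407.6, 297.9]] lugtop [[403.6, 299.4], [401.0, 300.2]]
[ 0.51134623 -0.11385922  0.18585425]
318 270 0.16479607 [ 0.49820011 -0.17555791  0.03307569]
318 325 0.13444191 [ 0.49713533 -0.18091108  0.06676662]
317 225 0.18775067 [ 0.49990603 -0.164957    0.00545407]
318 350 0.120680615 [ 0.49716751 -0.18086884  0.0812209 ]
318 312 0.14328606 [ 0.4970787  -0.18111066  0.05753435]
```

View pics/s2zz.png

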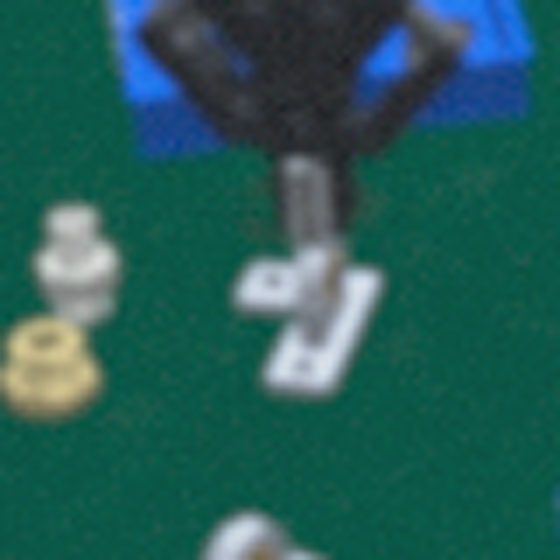

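```bash
python3 - <<'E'
import numpy as np
d=np.load("w2.npz");Z=d["range_z"];K=d["K"];T=d["camera_from_world"]
for u in (308,328):
  for v in range(284,312,2):
    z=Z[v,u];c=np.array([(u-K[0,2])/K[0,0]*z,(v-K[1,2])/K[1,1]*z,z]); print(u,v,((c-T[:3,3])@T[:3,:3]).round(4))
d=np.load("s2.npz");Z=d["range_z"];K=d["K"];T=d["camera_from_world"]
u=274
for v in range(258,292,2):
    z=Z[v,u];c=np.array([(u-K[0,2])/K[0,0]*z,(v-K[1,2])/K[1,1]*z,z]); print(u,v,z,((c-T[:3,3])@T[:3,:3]).round(4))
E
```

```text
308 284 [ 0.4936 -0.1785  0.0381]
308 286 [ 0.4935 -0.1792  0.0385]
308 288 [ 0.4933 -0.1799  0.0388]
308 290 [ 0.4932 -0.1804  0.0395]
308 292 [ 0.493  -0.1814  0.0391]
308 294 [ 0.4928 -0.1821  0.0394]
308 296 [ 0.4928 -0.1825  0.0404]
308 298 [ 0.4934 -0.1803  0.0467]
308 300 [ 0.4935 -0.1803  0.0484]
308 302 [ 0.4936 -0.18    0.0507]
308 304 [ 0.4935 -0.1805  0.0513]
308 306 [ 0.4936 -0.1803  0.0533]
308 308 [ 0.4938 -0.1798  0.0557]
308 310 [ 0.4939 -0.1794  0.0579]
328 284 [ 0.5013 -0.1798  0.0389]
328 286 [ 0.5011 -0.1807  0.0387]
328 288 [ 0.501  -0.1813  0.0391]
328 290 [ 0.5113 -0.1139  0.1859]
328 292 [ 0.5007 -0.1829  0.0393]
328 294 [ 0.5006 -0.1829  0.0411]
328 296 [ 0.5004 -0.1843  0.04  ]
328 298 [ 0.5006 -0.1827  0.0449]
328 300 [ 0.5007 -0.1814  0.0492]
328 302 [ 0.5007 -0.1816  0.0504]
328 304 [ 0.5007 -0.1814  0.0524]
328 306 [ 0.5005 -0.1821  0.0526]
328 308 [ 0.5006 -0.1817  0.0549]
328 310 [ 0.5006 -0.1812  0.0573]
274 258 1.4494582 [ 0.4984 -0.2056  0.1027]
274 260 1.4555643 [ 0.4977 -0.2028  0.0952]
274 262 1.4584665 [ 0.4974 -0.2028  0.0892]
274 264 1.4629515 [ 0.4968 -0.2014  0.0824]
274 266 1.4638041 [ 0.4967 -0.2031  0.0774]
274 268 1.4690073 [ 0.4961 -0.2012  0.0702]
274 270 1.4732847 [ 0.4956 -0.2     0.0634]
274 272 1.4754709 [ 0.4953 -0.2007  0.0577]
274 274 1.4749576 [ 0.4952 -0.2036  0.0535]
274 276 1.4846796 [ 0.4942 -0.1979  0.0437]
274 278 1.4825761 [ 0.4943 -0.2021  0.0403]
274 280 1.4793491 [ 0.4944 -0.2074  0.0375]
274 282 1.4761282 [ 0.4946 -0.2126  0.0347]
274 284 1.4852037 [ 0.4937 -0.2075  0.0252]
274 286 1.4910383 [ 0.493  -0.2051  0.0174]
274 288 1.4933099 [ 0.4927 -0.2057  0.0115]
274 290 1.4912211 [ 0.4928 -0.21    0.0081]
```

The camera depths, from both wrist and side views, put the shut fingertips at z≈0.046, while the state reads 0.0146. So the reported TCP height is about 31 mm too low, though horizontally it agrees. I'll open, go 32 mm further down in small steps, and watch the force.

Request:
carry_out(increments=[0,0,0,0,0,0,-1,0,0,0,0,0,0,-1,0,0,0,0,0,0,-1,0,0,0,0,0,0,-1,0,0,0,0,0,-0.02,-1])

```text
clock: 4.97
tool_pos: [0.4942, -0.1922, 0.0145]
tcp_rot: [-90.0, 0.0, -101.8]
contact_force: [0.4, -0.3, -0.3]
finger_gap: 0.0854
```

Request:
carry_out(increments=[0,0,0,0,0.25,0,-1,0,0,0,0,0.25,0,-1,0,0,0,0,0,0,-1])

```text
clock: 5.35
tool_pos: [0.4931, -0.1919, -0.0068]
tcp_rot: [-90.1, 0.0, -101.8]
contact_force: [-0.4, -0.2, 0.7]
finger_gap: 0.0852
```

```bash
python3 look.py wrist w3;python3 look.py side s3; python3 - <<'E'
import cv2
im=cv2.imread("pics/s3.png")[230:310,230:330]
cv2.imwrite("pics/s3z.png",cv2.resize(im,None,fx=7,fy=7,interpolation=cv2.INTER_CUBIC))
E
```

```text
(no output)
```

View pics/s3z.png

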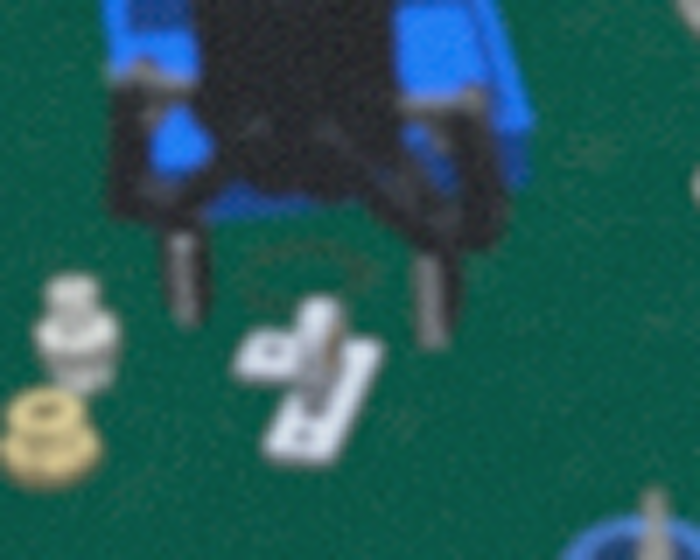

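View pics/w3.png

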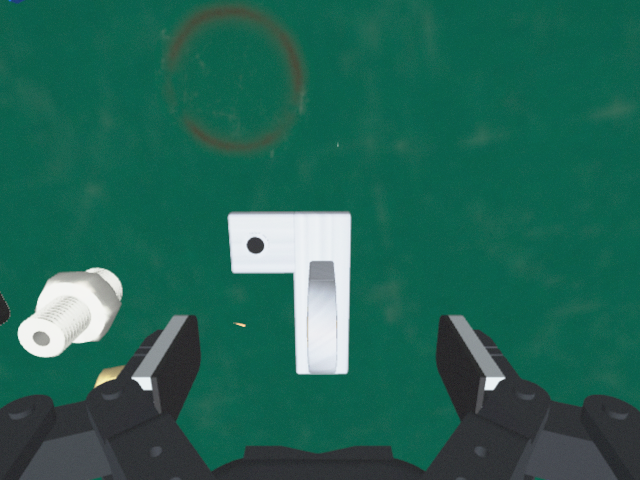

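Request:
carry_out(increments=[0,0,0,0,0.15,0,-1,0,0,0,0,0.12,0,-1,0,0,0,0,0,0,1,0,0,0,0,0,0,1,0,0,0,0,0,0,1])

```text
clock: 6.08
tool_pos: [0.4944, -0.1923, -0.0161]
tcp_rot: [-90.0, -0.0, -101.8]
contact_force: [0.2, 0.1, 0.1]
finger_gap: 0.0323
```

Request:
carry_out(increments=[0,0,0,0,0,0,1,0,0,0,0,0,0,1,0,0,0,0,0,0,1])

```text
clock: 6.45
tool_pos: [0.4944, -0.1923, -0.016]
tcp_rot: [-90.0, -0.0, -101.8]
contact_force: [-1.0, -0.4, 3.9]
finger_gap: 0.009
```

Request:
carry_out(increments=[0,0,0,0,-0.3,0,1,0,0,0,0,-0.6,0,1,0,0,0,0,-0.7,0,1,0,0,0,0,-0.6,0,1,0,0,0,0,-0.3,0,1])

```text
clock: 7.08
tool_pos: [0.4948, -0.1925, 0.0853]
tcp_rot: [-89.9, -0.0, -101.8]
contact_force: [-0.2, 0.4, -2.1]
finger_gap: 0.0092
```

```bash
python3 look.py side s4; python3 - <<'E'
import cv2
im=cv2.imread("pics/s4.png")[210:310,210:350]
cv2.imwrite("pics/s4z.png",cv2.resize(im,None,fx=5,fy=5,interpolation=cv2.INTER_CUBIC))
E
python3 plan.py 0.475 0.034 .082 -101.8 10 1
```

```text
now [ 0.4953 -0.1927  0.0861] [-8.9840e+01 -6.0000e-02 -1.0178e+02] F [ 0.4  0.5 -1. ] gap 0.0091 t 7.125
[0, 0.0, 0, -0.54, 0.01, -0.17, 1.0, 0, 0.0, 0, -0.54, 0.01, -0.17, 1.0, 0, 0.0, 0, -0.54, 0.01, -0.17, 1.0, 0, 0.0, 0, -0.54, 0.01, -0.17, 1.0, 0, 0.0, 0, -0.54, 0.01, -0.17, 1.0]
[0, 0.0, 0, -0.54, 0.01, -0.17, 1.0, 0, 0.0, 0, -0.54, 0.01, -0.17, 1.0, 0, 0.0, 0, -0.54, 0.01, -0.17, 1.0, 0, 0.0, 0, -0.54, 0.01, -0.17, 1.0, 0, 0.0, 0, -0.54, 0.01, -0.17, 1.0]
```

View pics/s4z.png

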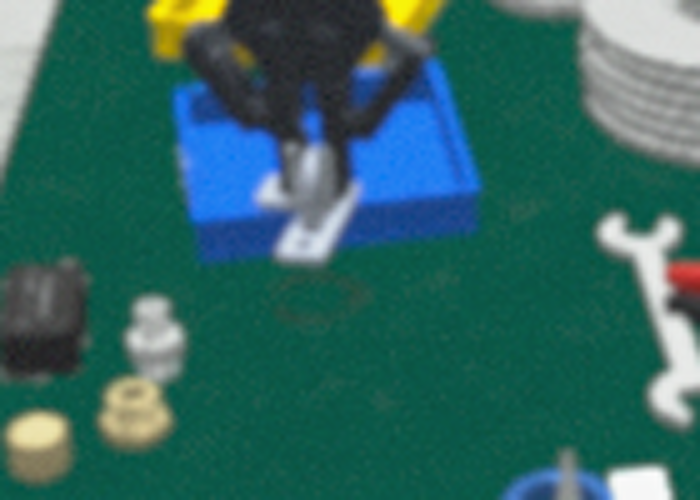

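The bracket is held level and well clear of the worktop. Next, the move over the blue tray.

Request:
carry_out(increments=[0,0,0,-0.3,0,-0.09,1,0,0,0,-0.6,0,-0.19,1,0,0,0,-0.7,0,-0.22,1,0,0,0,-0.7,0,-0.22,1,0,0,0,-0.7,0,-0.22,1])

```text
clock: 7.75
tool_pos: [0.4804, -0.065, 0.0826]
tcp_rot: [-90.1, 0.0, -101.7]
contact_force: [-0.1, 0.8, -2.3]
finger_gap: 0.009
```

Request:
carry_out(increments=[0,0,0,-0.7,0,-0.22,1,0,0,0,-0.7,0,-0.22,1,0,0,0,-0.6,0,-0.19,1,0,0,0,-0.4,0,-0.13,1,0,0,0,0,0,0,1])

```text
clock: 8.38
tool_pos: [0.4709, 0.0346, 0.0833]
tcp_rot: [-90.1, 0.0, -101.6]
contact_force: [-0.0, -0.3, -0.5]
finger_gap: 0.0089
```

```bash
python3 plan.py 0.475 0.034 -.010 -101.8 5 1
```

```text
now [0.4709 0.0346 0.0833] [-9.0070e+01  2.0000e-02 -1.0161e+02] F [-0.  -0.3 -0.5] gap 0.0089 t 8.375
[0, 0.0, 0, -0.0, 0.47, 0.02, 1.0, 0, 0.0, 0, -0.0, 0.47, 0.02, 1.0, 0, 0.0, 0, -0.0, 0.47, 0.02, 1.0, 0, 0.0, 0, -0.0, 0.47, 0.02, 1.0, 0, 0.0, 0, -0.0, 0.47, 0.02, 1.0]
```

Request:
carry_out(increments=[0,0,0,0,0.6,0.05,1,0,0,0,0,0.7,0.05,1,0,0,0,0,0.6,0,1,0,0,0,0,0.35,0,1,0,0,0,0,0,0,1])

```text
clock: 9.0
tool_pos: [0.4748, 0.0316, -0.0071]
tcp_rot: [-90.1, -0.0, -101.8]
contact_force: [-0.2, -0.2, -1.7]
finger_gap: 0.009
```

Request:
carry_out(increments=[0,0,0,0,0.05,0,1,0,0,0,0,0.05,0,1,0,0,0,0,0,0,1])

```text
clock: 9.38
tool_pos: [0.476, 0.0322, -0.0099]
tcp_rot: [-90.0, -0.0, -101.8]
contact_force: [0.8, -0.6, -1.5]
finger_gap: 0.009
```

```bash
python3 look.py wrist w5; python3 plan.py 0.475 0.034 -.010 -101.8 5 1
```

```text
now [ 0.476   0.0322 -0.0099] [ -89.96   -0.   -101.79] F [ 0.4  0.6 -1.2] gap 0.0093 t 9.425
[0, 0.0, 0, -0.01, 0.0, -0.01, 1.0, 0, 0.0, 0, -0.01, 0.0, -0.01, 1.0, 0, 0.0, 0, -0.01, 0.0, -0.01, 1.0, 0, 0.0, 0, -0.01, 0.0, -0.01, 1.0, 0, 0.0, 0, -0.01, 0.0, -0.01, 1.0]
```

View pics/w5.png

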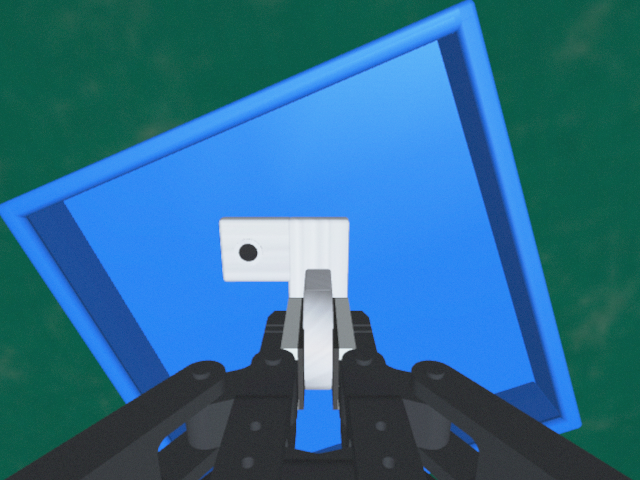

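The bracket is centred in the blue tray, held at (320,300). Lower a touch, release, and rise.

Request:
carry_out(increments=[0,0,0,0,0.04,0,1,0,0,0,0,0,0,1,0,0,0,0,0,0,-1,0,0,0,0,0,0,-1,0,0,0,0,0,0,-1])

```text
clock: 10.05
tool_pos: [0.4758, 0.0323, -0.0118]
tcp_rot: [-90.0, 0.0, -101.8]
contact_force: [-1.0, 0.1, 0.5]
finger_gap: 0.0632
```

Request:
carry_out(increments=[0,0,0,0,0,0,-1,0,0,0,0,0,0,-1,0,0,0,0,-0.3,0,-1,0,0,0,0,-0.7,0,-1,0,0,0,0,-0.9,0,-1])

```text
clock: 10.68
tool_pos: [0.4751, 0.0324, 0.0651]
tcp_rot: [-90.1, 0.0, -101.8]
contact_force: [0.6, -0.8, 0.1]
finger_gap: 0.0856
```

Request:
carry_out(increments=[0,0,0,0,-0.7,0,-1,0,0,0,0,-0.3,0,-1,0,0,0,0,0,0,-1])

```text
clock: 11.05
tool_pos: [0.4763, 0.032, 0.1048]
tcp_rot: [-89.9, -0.0, -101.8]
contact_force: [-0.2, -0.2, 0.5]
finger_gap: 0.0855
```

```bash
python3 look.py wrist w6; python3 plan.py 0.4805 -0.3708 .09 -124.9 14 -1
```

```text
now [0.4755 0.0319 0.1039] [-8.9990e+01 -2.0000e-02 -1.0181e+02] F [-0.7 -0.2 -0.4] gap 0.0856 t 11.1
[0, 1.6, 0, 0.7, 0.02, 0.16, -1.0, 0, 1.6, 0, 0.7, 0.02, 0.18, -1.0, 0, 1.6, 0, 0.69, 0.02, 0.2, -1.0, 0, 1.6, 0, 0.69, 0.02, 0.22, -1.0, 0, 1.6, 0, 0.68, 0.02, 0.24, -1.0]
[0, 1.6, 0, 0.67, 0.02, 0.26, -1.0, 0, 1.6, 0, 0.66, 0.02, 0.27, -1.0, 0, 1.6, 0, 0.66, 0.02, 0.29, -1.0, 0, 1.6, 0, 0.65, 0.02, 0.31, -1.0, 0, 1.6, 0, 0.64, 0.02, 0.33, -1.0]
[0, 1.6, 0, 0.63, 0.02, 0.35, -1.0, 0, 1.6, 0, 0.62, 0.02, 0.37, -1.0, 0, 1.6, 0, 0.61, 0.02, 0.38, -1.0, 0, 1.6, 0, 0.6, 0.02, 0.4, -1.0]
```

View pics/w6.png

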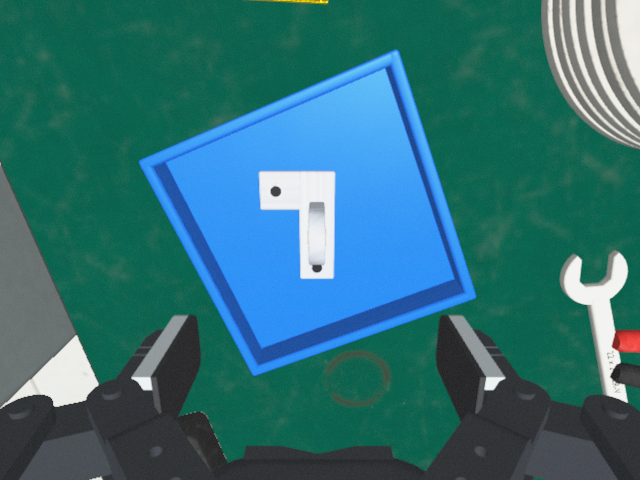

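The left bracket lies flat in the middle of the blue tray with its lug up, at (315,225), toe to the left. Next, the right bracket.

Request:
carry_out(increments=[0,1.6,0,0.7,0.02,0.16,-1,0,1.6,0,0.7,0.02,0.18,-1,0,1.6,0,0.69,0.02,0.2,-1,0,1.6,0,0.69,0.02,0.22,-1,0,1.6,0,0.68,0.02,0.24,-1])

```text
clock: 11.72
tool_pos: [0.4773, -0.1125, 0.0986]
tcp_rot: [-90.2, 0.0, -109.8]
contact_force: [-0.2, 0.0, 0.5]
finger_gap: 0.0853
```

Request:
carry_out(increments=[0,1.6,0,0.67,0.02,0.26,-1,0,1.6,0,0.66,0.02,0.27,-1,0,1.6,0,0.66,0.02,0.29,-1,0,1.6,0,0.65,0.02,0.31,-1,0,1.6,0,0.64,0.02,0.33,-1])

```text
clock: 12.35
tool_pos: [0.481, -0.2575, 0.096]
tcp_rot: [-90.0, 0.0, -117.9]
contact_force: [0.3, -0.2, 0.1]
finger_gap: 0.0853
```

Request:
carry_out(increments=[0,1.6,0,0.63,0.02,0.35,-1,0,1.6,0,0.62,0.02,0.37,-1,0,1.6,0,0.61,0.02,0.38,-1,0,1.6,0,0.6,0.02,0.4,-1,0,0,0,0,0,0,-1])

```text
clock: 12.98
tool_pos: [0.4824, -0.375, 0.0925]
tcp_rot: [-90.0, -0.1, -124.5]
contact_force: [-0.1, 0.4, -0.1]
finger_gap: 0.0851
```

Request:
carry_out(increments=[0,0,0,0,0,0,-1,0,0,0,0,0,0,-1])

```text
clock: 13.22
tool_pos: [0.4838, -0.3696, 0.0929]
tcp_rot: [-90.0, 0.0, -124.1]
contact_force: [0.3, 0.1, -0.5]
finger_gap: 0.0857
```

```bash
python3 look.py wrist w7; python3 plan.py 0.4805 -0.3708 .03 -124.9 3 -1
```

```text
now [ 0.4838 -0.3697  0.093 ] [-9.0010e+01  3.0000e-02 -1.2408e+02] F [0.  0.5 0.8] gap 0.0854 t 13.275
[0, 0.3, 0, 0.02, 0.53, -0.02, -1.0, 0, 0.3, 0, 0.02, 0.53, -0.02, -1.0, 0, 0.3, 0, 0.02, 0.53, -0.02, -1.0]
```

View pics/w7.png

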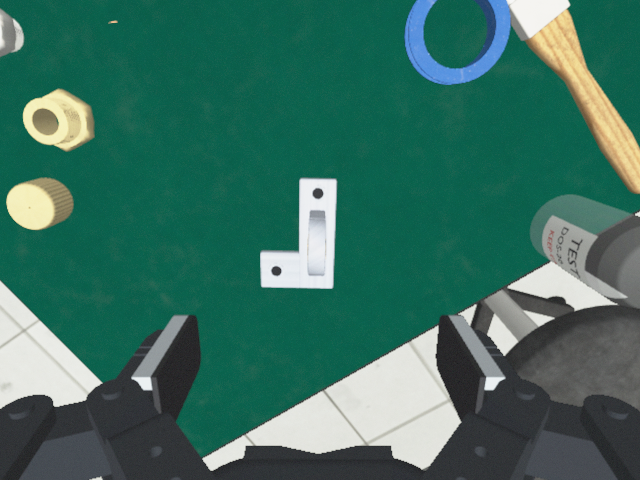

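```bash
python3 refit.py w7 .4805,-.3708,-124.9,-1,245,165,350,300; python3 - <<'E'
import numpy as np
W=np.load("W.npy"); p=W[225:256,505:550].reshape(-1,3); p=p[(p[:,2]>.02)&(p[:,2]<.3)]
print(p.min(0),p.max(0),np.median(p,0))
E
```

```text
[ 0.481  -0.3706] -125.27 (np.float64(145.85339723119841), np.float64(5361.063636363637))
[ 0.59644733 -0.47633736  0.0205316 ] [ 0.64144326 -0.43415584  0.14869327] [ 0.61517167 -0.44866614  0.08060456]
```

Request:
carry_out(increments=[0,0.5,0,0.03,0.6,-0.02,-1,0,0.5,0,0.03,0.7,-0.02,-1,0,0,0,0,0.6,0,-1,0,0,0,0,0.3,0,-1,0,0,0,0,0,0,-1])

```text
clock: 13.9
tool_pos: [0.4805, -0.3711, 0.0044]
tcp_rot: [-90.1, 0.0, -125.1]
contact_force: [-0.2, 0.2, 0.5]
finger_gap: 0.0854
```

```bash
python3 plan.py 0.481 -0.3706 -.016 -125.2 2 -1; python3 look.py wrist w8
```

```text
now [ 0.4805 -0.3711  0.0044] [-9.0080e+01  2.0000e-02 -1.2514e+02] F [-0.2  0.2  0.5] gap 0.0854 t 13.9
[0, 0.0, 0, -0.01, 0.25, 0.0, -1.0, 0, 0.0, 0, -0.01, 0.25, 0.0, -1.0]
```

View pics/w8.png

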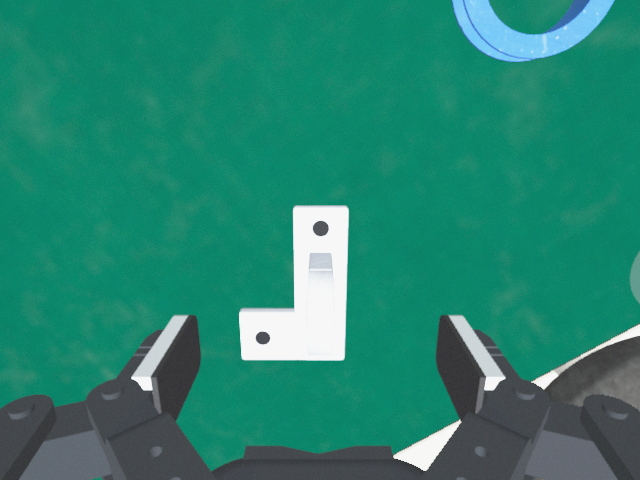

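The lug is centred between the fingers, at (320,300). Descend and grip.

Request:
carry_out(increments=[0,0,0,0,0.3,0,-1,0,0,0,0,0.2,0,-1,0,0,0,0,0,0,-1,0,0,0,0,0,0,1,0,0,0,0,0,0,1])

```text
clock: 14.58
tool_pos: [0.481, -0.3721, -0.0148]
tcp_rot: [-90.0, -0.0, -125.2]
contact_force: [0.3, 0.5, 1.0]
finger_gap: 0.0512
```

Request:
carry_out(increments=[0,0,0,0,0,0,1,0,0,0,0,0,0,1,0,0,0,0,0,0,1,0,0,0,0,0,0,1])

```text
clock: 15.08
tool_pos: [0.481, -0.3721, -0.0148]
tcp_rot: [-90.0, -0.0, -125.2]
contact_force: [-0.5, 0.0, 2.4]
finger_gap: 0.0091
```

Request:
carry_out(increments=[0,0,0,0,-0.3,0,1,0,0,0,0,-0.6,0,1,0,0,0,0,-0.8,0,1,0,0,0,0,-0.8,0,1,0,0,0,0,-0.4,0,1])

```text
clock: 15.7
tool_pos: [0.4816, -0.3724, 0.1031]
tcp_rot: [-89.9, -0.0, -125.2]
contact_force: [-0.4, -0.4, -2.2]
finger_gap: 0.0089
```

```bash
python3 plan.py 0.4515 .264 .105 -125.2 20 1; python3 look.py wrist w9
```

```text
now [ 0.4816 -0.3724  0.1031] [-8.9850e+01 -1.0000e-02 -1.2518e+02] F [-0.4 -0.4 -2.2] gap 0.0089 t 15.7
[0, 0.0, 0, -0.63, -0.0, -0.49, 1.0, 0, 0.0, 0, -0.63, -0.0, -0.49, 1.0, 0, 0.0, 0, -0.63, -0.0, -0.49, 1.0, 0, 0.0, 0, -0.63, -0.0, -0.49, 1.0, 0, 0.0, 0, -0.63, -0.0, -0.49, 1.0]
[0, 0.0, 0, -0.63, -0.0, -0.49, 1.0, 0, 0.0, 0, -0.63, -0.0, -0.49, 1.0, 0, 0.0, 0, -0.63, -0.0, -0.49, 1.0, 0, 0.0, 0, -0.63, -0.0, -0.49, 1.0, 0, 0.0, 0, -0.63, -0.0, -0.49, 1.0]
[0, 0.0, 0, -0.63, -0.0, -0.49, 1.0, 0, 0.0, 0, -0.63, -0.0, -0.49, 1.0, 0, 0.0, 0, -0.63, -0.0, -0.49, 1.0, 0, 0.0, 0, -0.63, -0.0, -0.49, 1.0, 0, 0.0, 0, -0.63, -0.0, -0.49, 1.0]
[0, 0.0, 0, -0.63, -0.0, -0.49, 1.0, 0, 0.0, 0, -0.63, -0.0, -0.49, 1.0, 0, 0.0, 0, -0.63, -0.0, -0.49, 1.0, 0, 0.0, 0, -0.63, -0.0, -0.49, 1.0, 0, 0.0, 0, -0.63, -0.0, -0.49, 1.0]
```

View pics/w9.png

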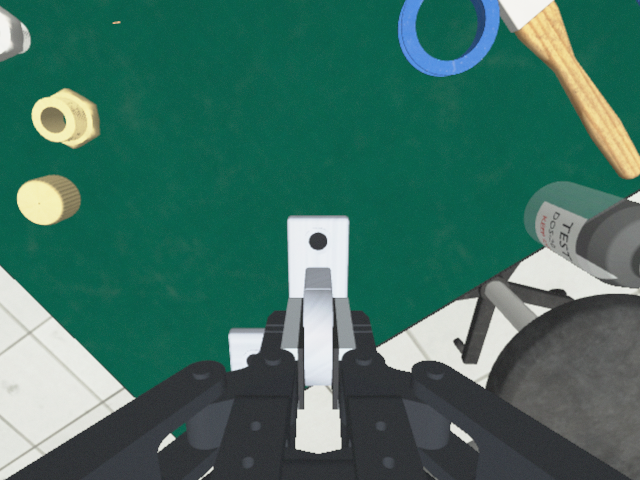

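The bracket is held level, lug at (318,330). Carrying it to the yellow tray.

Request:
carry_out(increments=[0,0,0,-0.3,0,-0.23,1,0,0,0,-0.6,0,-0.47,1,0,0,0,-0.63,0,-0.49,1,0,0,0,-0.63,0,-0.49,1,0,0,0,-0.63,0,-0.49,1])

```text
clock: 16.38
tool_pos: [0.4725, -0.2278, 0.0992]
tcp_rot: [-90.2, 0.0, -125.1]
contact_force: [0.4, 0.2, -1.5]
finger_gap: 0.0091
```

Request:
carry_out(increments=[0,0,0,-0.63,0,-0.49,1,0,0,0,-0.63,0,-0.49,1,0,0,0,-0.63,0,-0.49,1,0,0,0,-0.63,0,-0.49,1,0,0,0,-0.63,0,-0.49,1])

```text
clock: 17.0
tool_pos: [0.4645, -0.069, 0.0995]
tcp_rot: [-90.2, -0.0, -125.1]
contact_force: [0.3, 0.0, -0.9]
finger_gap: 0.0091
```

Request:
carry_out(increments=[0,0,0,-0.63,0,-0.49,1,0,0,0,-0.63,0,-0.49,1,0,0,0,-0.63,0,-0.49,1,0,0,0,-0.63,0,-0.49,1,0,0,0,-0.63,0,-0.49,1])

```text
clock: 17.62
tool_pos: [0.4567, 0.0896, 0.0995]
tcp_rot: [-90.1, -0.1, -125.1]
contact_force: [0.5, -0.1, -1.9]
finger_gap: 0.0088
```

Request:
carry_out(increments=[0,0,0,-0.63,0,-0.49,1,0,0,0,-0.63,0,-0.49,1,0,0,0,-0.63,0,-0.49,1,0,0,0,-0.6,0,-0.46,1,0,0,0,-0.3,0,-0.23,1])

```text
clock: 18.25
tool_pos: [0.4505, 0.231, 0.0997]
tcp_rot: [-90.1, -0.1, -125.0]
contact_force: [0.2, 1.1, -1.8]
finger_gap: 0.0088
```

Request:
carry_out(increments=[0,0,0,0,0,0,1,0,0,0,0,0,0,1])

```text
clock: 18.5
tool_pos: [0.4525, 0.2276, 0.1003]
tcp_rot: [-90.0, -0.1, -125.2]
contact_force: [-1.5, -0.4, -1.9]
finger_gap: 0.0091
```

```bash
python3 plan.py 0.4515 .263 .02 -125.2 5 1; python3 look.py wrist w10
```

```text
now [0.4525 0.2276 0.1003] [-9.0000e+01 -1.0000e-01 -1.2525e+02] F [-1.5 -0.4 -1.9] gap 0.0091 t 18.5
[0, -0.0, 0, -0.14, 0.4, -0.11, 1.0, 0, -0.0, 0, -0.14, 0.4, -0.11, 1.0, 0, -0.0, 0, -0.14, 0.4, -0.11, 1.0, 0, -0.0, 0, -0.14, 0.4, -0.11, 1.0, 0, -0.0, 0, -0.14, 0.4, -0.11, 1.0]
```

View pics/w10.png

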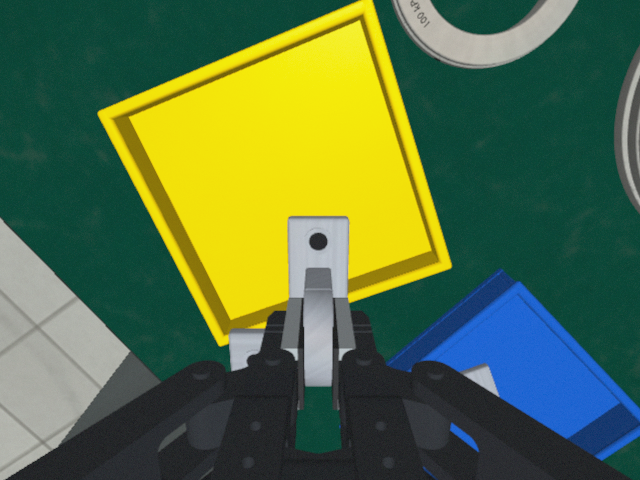

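Request:
carry_out(increments=[0,0,0,-0.3,0,-0.25,1,0,0,0,-0.4,0,-0.3,1,0,0,0,0,0,0,1,0,0,0,0,0,0,1])

```text
clock: 19.05
tool_pos: [0.4509, 0.2643, 0.1008]
tcp_rot: [-90.0, -0.0, -125.2]
contact_force: [-0.2, -0.4, -1.4]
finger_gap: 0.009
```

```bash
python3 look.py wrist w11;  python3 plan.py 0.4515 .263 -.008 -125.2 5 1; python3 - <<'E'
import numpy as np,cv2
d=np.load("w11.npz");K=d["K"];T=d["camera_from_world"];Z=d["range_z"]
v,u=np.mgrid[:480,:640]
W=(np.stack([(u-K[0,2])/K[0,0]*Z,(v-K[1,2])/K[1,1]*Z,Z],-1)-T[:3,3])@T[:3,:3]
g=d["image"].astype(int); m=(g[...,0]>100)&(g[...,2]<90)&(g[...,1]>80)&(Z>0)
p=W[m];rim=p[(p[:,2]>.024)&(p[:,2]<.036)];print(len(rim),cv2.minAreaRect(rim[:,:2].astype(np.float32)*1000))
E
```

```text
now [0.451  0.2639 0.1007] [-8.9980e+01 -5.0000e-02 -1.2522e+02] F [ 0.2  0.1 -0.9] gap 0.0088 t 19.1
[0, -0.0, 0, 0.0, 0.54, 0.0, 1.0, 0, -0.0, 0, 0.0, 0.54, 0.0, 1.0, 0, -0.0, 0, 0.0, 0.54, 0.0, 1.0, 0, -0.0, 0, 0.0, 0.54, 0.0, 1.0, 0, -0.0, 0, 0.0, 0.54, 0.0, 1.0]
9711 ((451.4245910644531, 262.744140625), (164.0594940185547, 164.43992614746094), 75.51481628417969)
```

View pics/w11.png

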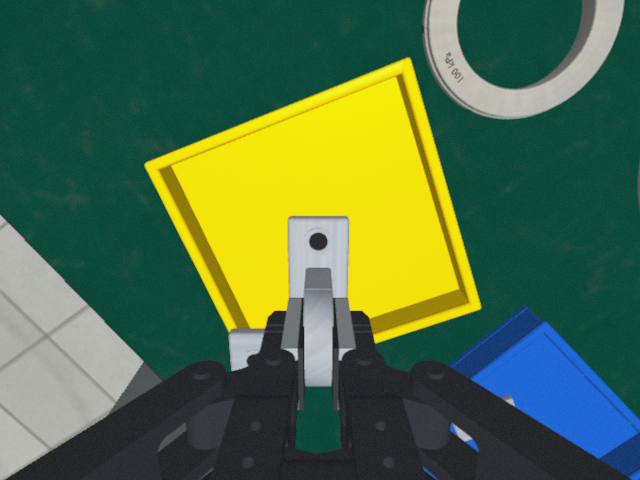

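Request:
carry_out(increments=[0,0,0,0,0.6,0,1,0,0,0,0,0.8,0,1,0,0,0,0,0.7,0,1,0,0,0,0,0.4,0,1,0,0,0,0,0.1,0,1])

```text
clock: 19.73
tool_pos: [0.4506, 0.2641, -0.0038]
tcp_rot: [-90.0, -0.1, -125.2]
contact_force: [-0.8, -0.6, -1.7]
finger_gap: 0.0092
```

Request:
carry_out(increments=[0,0,0,0,0,0,1,0,0,0,0,0,0,1])

```text
clock: 19.98
tool_pos: [0.4518, 0.2652, -0.0021]
tcp_rot: [-90.0, 0.1, -125.2]
contact_force: [-0.2, -0.7, -1.3]
finger_gap: 0.0092
```

```bash
python3 look.py wrist w12;  python3 plan.py 0.4515 .263 -.0105 -125.2 2 1
```

```text
now [ 0.4518  0.2651 -0.0021] [-8.9950e+01  9.0000e-02 -1.2519e+02] F [ 0.5 -0.8 -1.8] gap 0.0091 t 20.025
[0, 0.0, 0, 0.02, 0.1, 0.01, 1.0, 0, 0.0, 0, 0.02, 0.1, 0.01, 1.0]
```

View pics/w12.png

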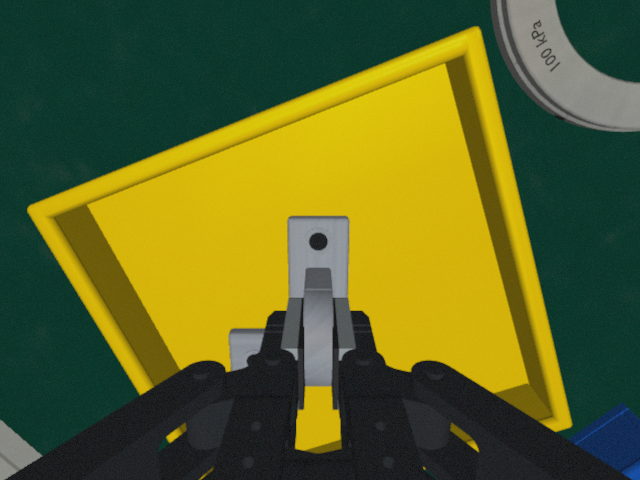

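The bracket is inside the tray walls and still about 8 mm above the floor. Lower and release.

Request:
carry_out(increments=[0,0,0,0,0.1,0,1,0,0,0,0,0.1,0,1,0,0,0,0,0,0,1,0,0,0,0,0,0,1])

```text
clock: 20.52
tool_pos: [0.4512, 0.2648, -0.0109]
tcp_rot: [-90.0, 0.0, -125.2]
contact_force: [-0.3, -1.2, 2.2]
finger_gap: 0.0088
```

Request:
carry_out(increments=[0,0,0,0,0,0,-1,0,0,0,0,0,0,-1,0,0,0,0,0,0,-1,0,0,0,0,0,0,-1,0,0,0,0,0,0,-1])

```text
clock: 21.15
tool_pos: [0.451, 0.2647, -0.0111]
tcp_rot: [-90.0, -0.0, -125.2]
contact_force: [0.3, -0.0, -0.5]
finger_gap: 0.0855
```

Request:
carry_out(increments=[0,0,0,0,-0.3,0,-1,0,0,0,0,-0.7,0,-1,0,0,0,0,-0.9,0,-1,0,0,0,0,-0.9,0,-1,0,0,0,0,-0.7,0,-1])

```text
clock: 21.78
tool_pos: [0.4513, 0.2651, 0.1313]
tcp_rot: [-89.9, 0.1, -125.2]
contact_force: [-0.1, 0.4, 0.3]
finger_gap: 0.0854
```

Request:
carry_out(increments=[0,0,0,0,-0.4,0,-1,0,0,0,0,0,0,-1,0,0,0,0,0,0,-1,0,0,0,0,0,0,-1])

```text
clock: 22.28
tool_pos: [0.4501, 0.2643, 0.1437]
tcp_rot: [-90.1, -0.1, -125.2]
contact_force: [-0.5, 0.8, -0.3]
finger_gap: 0.0857
```

```bash
python3 look.py wrist w13;python3 look.py side s13; python3 - <<'E'
import cv2
im=cv2.imread("pics/s13.png")[170:290,190:340]
cv2.imwrite("pics/s13z.png",cv2.resize(im,None,fx=5,fy=5,interpolation=cv2.INTER_CUBIC))
from station import get_obs
o=get_obs();print(o["clock"],o["contact_force"],o["dq"].round(2))
E
```

```text
22.375 [-0.46558098  0.08882638 -0.13106571] [ 0.1  -0.22 -0.24 -0.36 -0.08  0.01  0.1 ]
```

View pics/w13.png

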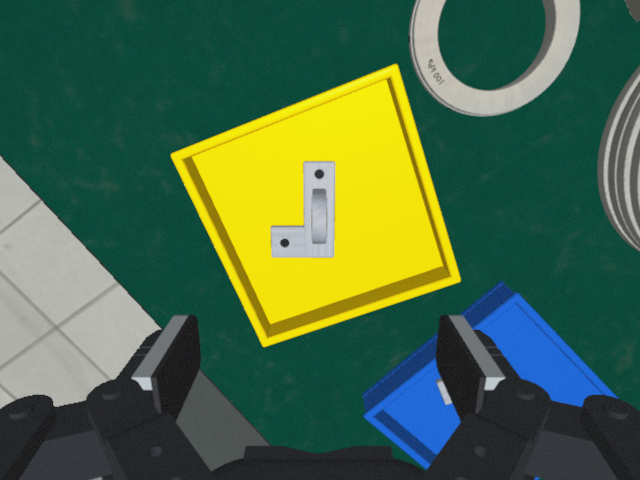

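View pics/s13z.png

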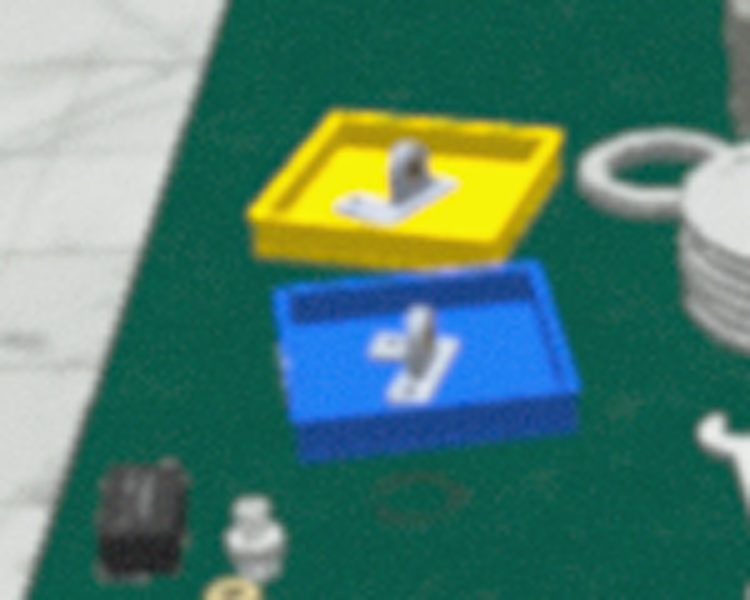

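Both brackets lie flat in the middle of their trays with lugs up, and the gripper is clear. Handing in.

```bash
python3 -c "
from station import finish_job
print(finish_job())"
```

```text
the job is handed in; nothing more can be done
None
```

I put the left-hand bracket in the blue tray and then the right-hand bracket in the yellow tray, and handed the job in at about 22.4 s. I told the two apart by fitting both mirror models to the top image; one clearly fitted each bracket.

- **Final checks:** the last wrist and side pictures show each bracket flat near the middle of its tray with its lug up. The gripper was open and well above them, and the measured force was about 0.5 N. I did not touch the green look-alike.
- **Disagreement found:** the reported TCP height read about 31 mm lower than the fingertips seen by the side and wrist cameras. Because of this, my first grasp closed on nothing, just above the left bracket's lug. It did not move the bracket. I then went by the cameras' height, and both grasps closed to about 9 mm on the 10 mm lug.
- **Not re-checked:** I did not fit the brackets' poses again after placing them, so flatness and centring are judged from the pictures only.

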